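# Clamp a label block in the ratchet clamp and keep squeezing

## Robot

A 6-joint arm with a two-finger parallel gripper is mounted at the origin on a cart in front of the work surface, level with it; the furniture and walls round the work are solid. World frame = base frame: x ahead of the robot, y to its left, z up, the work surface at z = 0. Lengths are in mm, angles in rad, forces in N, time in s.
With the tool pointing down it reaches from about 275 to 975 mm from the base axis. Payload 8.4 kg.
Tool frame: the origin (TCP) lies midway between the tips of the shut fingers; the grasp point (between the pads) lies 19 mm behind it; z points along the fingers, y is the line along which they close (so a half turn about z gives the same grasp; the last joint's range is limited). The gripper opens to 92 mm and grips with 3 to 60 N. Pads are 20 mm wide; open, the fingers measure 128 mm over their backs; the gripper's body (75 mm by 189 mm) begins 69 mm behind the grasp point.
Start: joints at [1.342, 0.353, 1.633, -0, 1.155, -0.002], TCP at [140.536, 608.997, 214.583] pointing down, gripper open.
Joint ranges: [-2.63, 2.63], [-0.92, 2.1], [0.06, 2.66], [-1.3, 4.44], [0, 2.69], [-3.02, 3.02]. Speed limits (rad/s): [2.22, 2.22, 2.79, 3.14, 3.14, 3.14].

## Interface

Orientations are given as a rotation vector (axis times angle).
In Python, from cell import robot, eyes gives the robot as it stands. Calls block until the motion is done:
- robot.reach(position, orientation): joint-space move of the TCP to a pose.
- robot.line_to(position, rotation=None, rate=150, contact_N=None): straight line of the TCP; rotation=None keeps the orientation; rate is the mean speed in mm/s. With contact_N (N) it stops when the force on the tool has changed by that much, and returns True; else False.
- robot.move_joints(angles): joint-space move.
- robot.gripper_to(opening, f_grip=None): finger opening in mm; f_grip is the grip in N (None keeps the last); returns when the fingers have stopped.
- robot.pause(seconds).
- robot.ik(position, orientation): joint angles nearest the present ones, or None.
- robot.get_state(): the state.
- eyes.snapshot(name): name is "scene" or "top"; returns a dict with "pixels" (420x560x3 uint8, red, green, blue), "depth" (420x560 float32, mm along the optical axis (not along the pixel's ray), 0 where there is no reading), "fov_y" (degrees; the focal length in pixels is half the picture's height over the tangent of half this angle, whatever the lens; pixels are square), "cx", "cy" (the principal point, pixels), "position" and "orientation" of the camera in the world. Camera axes: x right, y up, looking along -z (the intrinsics and any distortion apply to the point x, -y, -z); pixel columns grow to the right and rows downward; lengths in mm; the calibration is good to about 2 mm. A picture is of the moment at which its call begins.
A pose or a line that the arm cannot do raises robot.MotionError and nothing moves.
- robot.finish_job(): hands the job in; it is judged then, once.
The state is a dict: "t": time; "joint_pos": joint angles; "dq": joint speeds; "joint_torque": joint torques, N m; "tcp_pos": TCP position; "tool_rot": TCP orientation; "contact_force": force on the tool from outside, world axes, zero at the start; "torque": the same for the moment, N m; "width": finger opening in mm; "grip_force": force on a finger pad.
Only numpy, scipy, OpenCV 4.12 (cv2) and the standard library are available. Lean on these libraries where they do the work, as an engineer would, in place of code of your own. Each camera call takes 0.05 s, during which the arm holds its last target. There are 200 camera calls.

## Task

The block of labels has to be pressed end to end for padding: stand it flat and lengthwise between the jaws of the ratchet clamp, let go of it, and pump the clamp's two upright levers until the block is held against the fixed jaw with the sprung pad pushed in about halfway - never all the way in, that crushes the block. Move the jaw only by squeezing the levers, leave the other things on the counter where they are, and finish while still holding the levers squeezed with the block under that pressure.

Things in the scene. Friction and masses are not known exactly. Their poses are not given: they have to be found in the camera images.
- label_block: loose white block of labels, 35 (x) x 70 (y) x 30 mm (z), 0.09 kg; origin at the centre of its underside, z up, y along its length; lies flat on the counter at the start
- clamp: grey ratchet clamp fixed on the counter; x = the way its jaw advances, z up, origin on the counter below the levers. Base plate x -65..245, y -45..45 mm, top at z = 8 mm: the bed, on which the block stands lengthwise along x. Housing x, y within 46, 22 mm, 74 mm high. Fixed jaw's face at x = 213 mm, 50 mm wide, 50 mm high
- grip_mid (a point): point midway between the two upright black levers, at the height to grip them (117 mm; they reach 139 mm, are 24 mm wide across clamp y). Squeeze along clamp x, from above: 62 mm over the outsides at rest, about 39 mm fully squeezed. Takes about 8 N of grip when free, 15 to 20 N with the pad half in; 30 N is ample
- lever_a (a joint): angle of the rear lever; the front one is geared to it, both close toward the middle and spring open: 0 released, 0.2 rad fully squeezed. A full squeeze advances the jaw 11 to 16 mm (80 mm per rad, less up to 5 mm until the pawl bites a tooth)
- anvil_face (a point): centre of the fixed jaw's face, at clamp (213, 0, 24) mm
- ram: moving jaw (46 mm wide, 44 mm high) with a toothed bar that sticks out behind the housing to x = -122 mm at most; origin at the clamp's origin + its advance along clamp x (0 to 22 mm at the start, 65 at most). Stays put when the levers open, except that a pad pushed in more than about 1 mm then eases it back until about 1 mm remains
- pad_face (a point): centre of the front face of the moving jaw's sprung rubber pad (42 x 30 mm face, 8 mm thick), at clamp x = 94 mm + jaw advance - push-in; between it and the fixed jaw 97 to 119 mm are free at the start
- pad (a joint): how far the sprung pad is pushed into the moving jaw: 0 free (a 12 mm gap shows behind the pad), 0.012 m all the way in; 1.2 N per mm
- tape_measure: bystander: yellow rolled tape measure, 54x49x18 mm, loose
- tag_gun: bystander: blue tagging gun lying flat, 205x29x34 mm, loose
- rubber_stamp: bystander: upright wooden rubber stamp, 26x52x85 mm, loose
Things that resemble listed ones, but are neither listed nor needed, are in the scene too. Of the things that look like the label_block, take the one that is nearest to the robot's base at the start.

How it is judged (in metres and radians):
On the way, in this order (a step that is already met when the one before it is completed fails the run):
1. the block stands flat and lengthwise between the jaws, let go (z of label_block in the frame of clamp between 0.004 and 0.013 m and y of label_block in the frame of clamp between -0.012 and 0.012 m and angle between the y axis of label_block and the x axis of clamp, either way round below 0.2 rad and angle between label_block's own z axis and vertical below 0.15 rad and contact force between the fingers and label_block below 0.5 N and x of label_block in the frame of clamp between 0.11 and 0.19 m), for 0.2 s.
2. squeezing the levers has pushed the pad in against the block (value of joint lever_a above 0.01 rad and contact force between the fingers and clamp above 2 N and value of joint pad above 0.003 m), for 0.2 s.
At the end, for the whole second after the job is handed in: Levers still gripped (over 2 N, lever_a over 0.01 rad), block not touched; pad pushed in 3 to 9.5 mm; block at rest, flat on the bed (tilt under 0.15 rad), within 12 mm and 0.2 rad of the clamp axis, its end within 6 mm of the fixed jaw (all of step 2 and z of label_block in the frame of clamp between 0.004 and 0.013 m and y of label_block in the frame of clamp between -0.012 and 0.012 m and angle between the y axis of label_block and the x axis of clamp, either way round below 0.2 rad and angle between label_block's own z axis and vertical below 0.15 rad and contact force between the fingers and label_block below 0.5 N and x of label_block in the frame of clamp between 0.172 and 0.184 m and value of joint pad below 0.0095 m and contact force between label_block and ram above 2.5 N and linear speed of label_block below 0.01 m/s); the arm keeps its last pose, push and grip.
It fails at once if the pad is pushed all the way in (over 11.5 mm): the block is crushed (value of joint pad above 0.0115 m).
It fails at once if the robot pushes the moving jaw itself (over 2 N) (contact force between any of the arm, the fingers and ram above 2 N).
It fails at once if the tape measure, tag gun or rubber stamp is moved by more than 30 mm (distance of any of tape_measure, tag_gun, rubber_stamp from where it was at the start of the episode above 0.03 m).
It also fails if it takes over 64 s, if anything falls off the work surface, if the arm or the gripper's body presses on something with over 40 N, if the wrist force passes 120 N, or if a joint passes its speed limit or range.

## Working session

There is one attempt and no reset: what is moved stays moved. The work goes in short steps, each a Python script; the robot and the scene stay as the last script left them, time stands still between calls to the robot, and variables do not carry over. Pictures are saved under pics/ and viewed, at most 10 in all, crops included, and the job is handed in when it is done.

```bash
ls; mkdir -p pics
python3 - <<'E'
from cell import robot, eyes
import cv2,numpy as np
for n in("scene","top"):
    s=eyes.snapshot(n); np.save(f"{n}.npy",s,allow_pickle=True)
    cv2.imwrite(f"pics/{n}0.png",s["pixels"][:,:,::-1])
    print(n,{k:v for k,v in s.items() if k not in("pixels","depth")},(s["depth"]>0).mean())
print(robot.get_state())
E
```

```text
pics
scene {'fov_y': 46.68572306121105, 'cx': 282.4114879918462, 'cy': 216.84449190267256, 'position': array([ -22.63390117, -840.88751923, 1405.71308226]), 'orientation': array([ 0.69361773, -0.19784065, -0.50405306])} 0.9904081632653061
top {'fov_y': 49.51494272544387, 'cx': 283.45398463369617, 'cy': 203.38337818493204, 'position': array([ 322.2279779 ,  121.53307223, 1349.97248741]), 'orientation': array([ 0.1437659 , -0.12552756, -1.56396539])} 0.9959056122448979
{'t': 0.1, 'joint_pos': array([ 1.34159556e+00,  3.53581378e-01,  1.63403814e+00, -8.09671808e-06,
        1.15519523e+00, -2.43065275e-03]), 'dq': array([ 0.00152221, -0.0019388 , -0.00196577,  0.00029674, -0.00076835,
        0.0005159 ]), 'joint_torque': array([-1.57496877e-03, -5.94902802e+01, -3.34932625e+01,  6.97177858e-02,
        1.84024929e-02,  1.99377598e-05]), 'tcp_pos': array([140.44246277, 608.5714761 , 213.94646152]), 'tool_rot': array([-3.55426580e-01, -3.12128685e+00,  1.90806452e-03]), 'contact_force': array([ 0.05047545, -0.150711  , -0.26098917]), 'torque': array([0.00704672, 0.02267189, 0.04155115]), 'grip_force': 0.0, 'width': 91.77367828556208}
```

View pics/scene0.png

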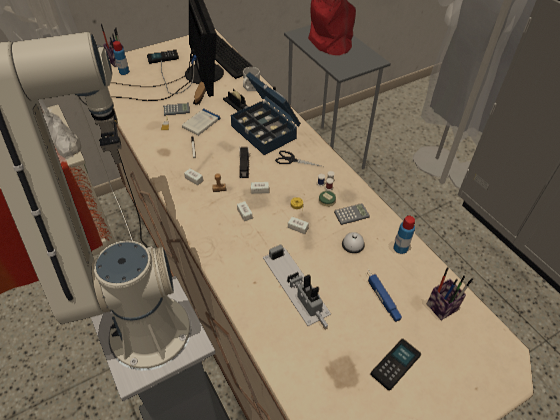

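View pics/top0.png

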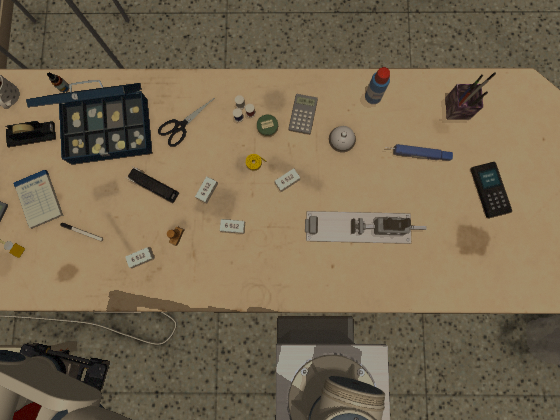

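The scene view shows the clamp at about (300,290) and four white blocks. In the top view the blocks are at (139,257), (231,226), (206,189) and (288,180). The clamp's fixed jaw is at (312,226), its levers at about (385-400,226), and the stamp at (175,235). The robot base is near (335,395), so I'll measure which block is nearest to it.

```bash
cat > h.py <<'E'
import numpy as np,cv2
from scipy.spatial.transform import Rotation as R
def cam(s):
    h=s["pixels"].shape[0]; return h/2/np.tan(np.radians(s["fov_y"])/2),R.from_rotvec(s["orientation"]).as_matrix(),np.array(s["position"])
def rays(s,uv):
    f,M,p=cam(s); uv=np.atleast_2d(uv).astype(float)
    return np.c_[(uv[:,0]-s["cx"])/f,-(uv[:,1]-s["cy"])/f,-np.ones(len(uv))]@M.T,p
def plane(s,uv,z):
    d,p=rays(s,uv); return p+d*((z-p[2])/d[:,2])[:,None]
def proj(s,P):
    f,M,p=cam(s); c=(np.atleast_2d(P)-p)@M; return np.c_[s["cx"]+f*c[:,0]/-c[:,2],s["cy"]-f*c[:,1]/-c[:,2]]
def cloud(s):
    h,w=s["depth"].shape; u,v=np.meshgrid(np.arange(w),np.arange(h)); d,p=rays(s,np.c_[u.ravel(),v.ravel()])
    return (p+d*s["depth"].reshape(-1,1)).reshape(h,w,3)
E
python3 - <<'E'
from h import *
S={n:np.load(n+".npy",allow_pickle=True).item() for n in("scene","top")}
s=S["top"];C=cloud(s)
z=C[...,2];print("table z",np.median(z[120:300,50:500]))
hsv=cv2.cvtColor(s["pixels"],cv2.COLOR_RGB2HSV)
for n,(roi,zt) in {"A":((110,240,165,275),30),"B":((210,210,255,242),30),"C":((188,170,225,208),30),"D":((268,160,306,198),30)}.items():
    x0,y0,x1,y1=roi
    m=((hsv[...,1]<45)&(hsv[...,2]>150)).astype(np.uint8)
    mm=np.zeros_like(m);mm[y0:y1,x0:x1]=m[y0:y1,x0:x1]
    mm=cv2.morphologyEx(mm,cv2.MORPH_CLOSE,np.ones((5,5)))
    c=max(cv2.findContours(mm,0,2)[0],key=cv2.contourArea)
    w=plane(s,c[:,0].astype(float),30)[:,:2].astype(np.float32)
    r=cv2.minAreaRect(w);zz=z[mm>0]
    print(n,r,"zmed",np.median(zz),"dist",np.hypot(*r[0]))
# clamp
for lo,hi in((4,14),(40,60),(66,90),(125,150)):
    m=((z>lo)&(z<hi));m2=np.zeros_like(m);m2[200:255,295:435]=m[200:255,295:435]
    pts=C[m2][:,:2].astype(np.float32)
    if len(pts)>5: print(lo,hi,len(pts),cv2.minAreaRect(pts))
big=lambda im,x0,y0,x1,y1,k:cv2.resize(im[y0:y1,x0:x1],None,fx=k,fy=k,interpolation=cv2.INTER_CUBIC)
t=big(s["pixels"],115,160,315,280,4);t2=big(s["pixels"],295,190,435,265,5)
cv2.imwrite("pics/c1.png",t[:,:,::-1]);cv2.imwrite("pics/c2.png",t2[:,:,::-1])
s=S["scene"];cv2.imwrite("pics/c3.png",big(s["pixels"],250,230,350,340,5)[:,:,::-1])
E
```

```text
table z -0.4980324735167869
A ((392.73089599609375, 558.1048583984375), (33.253780364990234, 68.0806655883789), 23.037357330322266) zmed 28.81873254106017 dist 682.4357769327709
B ((485.2254638671875, 288.8720703125), (67.3553466796875, 32.17353057861328), 85.36395263671875) zmed 29.33561158711541 dist 564.7041914062239
C ((595.1605224609375, 369.6434326171875), (32.812950134277344, 66.91899108886719), 62.78129577636719) zmed 29.359226304769436 dist 700.6085317586371
D ((624.9813842773438, 127.30039978027344), (33.12559509277344, 68.23831176757812), 33.68001937866211) zmed 29.698319980374777 dist 637.8143322922763
4 14 2012 ((485.4251708984375, -103.96577453613281), (161.271728515625, 414.25396728515625), 0.12753605842590332)
40 60 226 ((484.7134094238281, -75.08157348632812), (276.0707702636719, 48.78974533081055), 88.86774444580078)
66 90 361 ((482.6305236816406, -172.52569580078125), (46.32537078857422, 90.86740112304688), 0.47121182084083557)
125 150 85 ((482.6274108886719, -173.3958740234375), (22.38722038269043, 61.751163482666016), 0.14428357779979706)
```

View pics/c1.png

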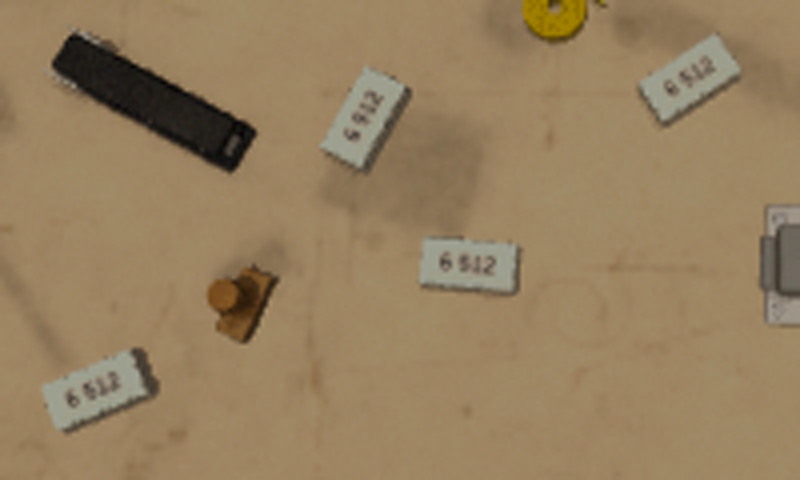

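View pics/c2.png

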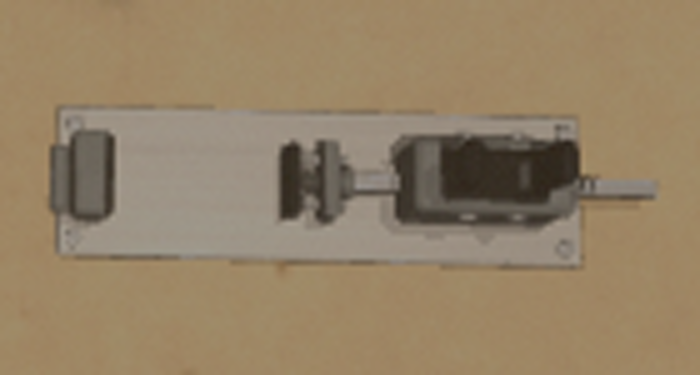

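View pics/c3.png

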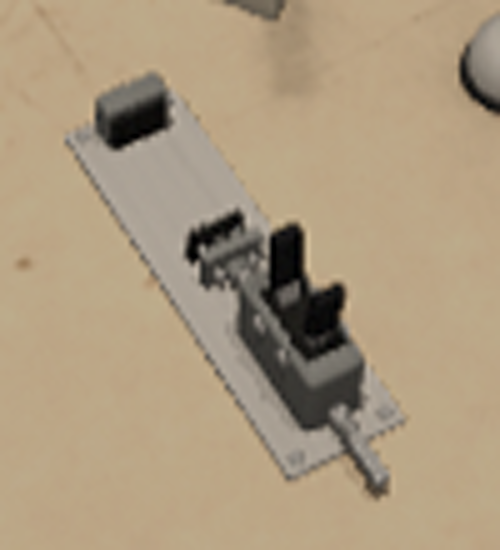

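c1 confirms four blocks: A (139,257) at 682 mm, B (231,226) at 565 mm, C (206,189) at 701 mm and D (288,180) at 638 mm from the base. B fits, being nearest to the base; in the crop it is at (470,265), flat with nothing close by. c2 and c3 show the clamp with its fixed jaw on the left, the pad with a visible gap behind it, and the levers on the right. Next I'll refine the clamp pose from the plate, then hover over B.

```bash
cat >> h.py <<'E'
def tool(yaw):  # tool down, tool y axis along world direction yaw
    y=np.array([np.cos(yaw),np.sin(yaw),0]);z=np.array([0,0,-1.]);return R.from_matrix(np.c_[np.cross(y,z),y,z])
E
python3 - <<'E'
from h import *
from cell import robot
for n,roi in(("top",(295,200,425,250)),("scene",(255,240,335,335))):
    s=np.load(n+".npy",allow_pickle=True).item();C=cloud(s);x0,y0,x1,y1=roi
    hsv=cv2.cvtColor(s["pixels"],cv2.COLOR_RGB2HSV)
    if n=="top":print("S plate/table",hsv[240,350],hsv[265,350])
    m=(hsv[...,1]<70)|(C[...,2]>25)
    w=plane(s,np.argwhere(np.ones(m.shape))[:,::-1],8).reshape(*m.shape,3)
    m2=np.zeros(m.shape,np.uint8);m2[y0:y1,x0:x1]=((hsv[...,1]<75)&(hsv[...,2]>100))[y0:y1,x0:x1]
    m2=cv2.morphologyEx(m2,cv2.MORPH_OPEN,np.ones((3,3)))
    c=np.vstack(cv2.findContours(m2,0,1)[0])[:,0].astype(float)
    print(n,"plate",cv2.minAreaRect(plane(s,c,8)[:,:2].astype(np.float32)))
    z=C[...,2];a=C.reshape(-1,3)
    for nm,ylo,yhi,lo,hi in(("jawtop",10,75,44,56),("headtop",-110,-35,40,56),("house",-225,-120,70,80),("lever",-225,-120,132,145)):
        q=a[(abs(a[:,0]-484)<60)&(a[:,1]>ylo)&(a[:,1]<yhi)&(a[:,2]>lo)&(a[:,2]<hi)]
        if len(q)>4: print(" ",nm,len(q),"x",np.percentile(q[:,0],[2,98]),"y",np.percentile(q[:,1],[0,2,50,98,100]),"z",np.median(q[:,2]))
B=np.array([485.2,288.9])
yaw=np.radians(85.36)-np.pi/2
r=tool(yaw).as_rotvec()
for k in(0,np.pi):
    q=robot.ik([*B,130],tool(yaw+k).as_rotvec());print(q)
    q=robot.ik([485,-173,180],tool(yaw+k+np.pi/2).as_rotvec());print(" ",q)
E
```

```text
S plate/table [ 19  36 156] [ 19  94 157]
top plate ((484.47076416015625, -103.87098693847656), (348.09881591796875, 89.79671478271484), 88.7816162109375)
  jawtop 110 x [464.53191917 510.87744806] y [39.98982827 40.18384237 51.97454115 60.63577856 60.77373576] z 48.44476862828253
  headtop 51 x [462.86076339 505.68503804] y [-90.25943448 -90.13464417 -86.22375816 -64.16217846 -62.81738038] z 42.26919113087024
  house 272 x [462.43812261 502.34061665] y [-216.63621461 -213.17811021 -170.49760101 -129.72659531 -127.11665535] z 73.03929880343719
  lever 70 x [471.82450337 493.37651723] y [-203.73749926 -203.43223626 -192.52131509 -143.79658847 -142.5061779 ] z 136.89670444926367
scene plate ((486.81201171875, -84.52790832519531), (375.3152770996094, 281.93212890625), 59.89585494995117)
  jawtop 73 x [465.80101801 512.16109453] y [36.36384403 37.7497563  50.0664653  62.96118644 63.48082033] z 48.46962398657956
  headtop 43 x [465.61448595 508.34593656] y [-93.5250096  -93.35368914 -85.8848869  -64.07653015 -63.55979408] z 43.555716363116744
  house 202 x [461.47700231 503.11067151] y [-221.1236767  -218.53321245 -182.28197862 -133.21795939 -130.2390507 ] z 73.50600319925104
  lever 52 x [473.72396385 495.9428209 ] y [-205.14488899 -205.02108834 -195.66074837 -144.74382427 -144.50111087] z 137.62125300113598
[ 5.34392123e-01  3.56639360e-01  1.83997448e+00 -8.88178420e-16
  9.44978816e-01  6.15375400e-01]
  [-3.45545055e-01  2.21129644e-01  1.90128469e+00 -4.44089210e-16
  1.01917832e+00 -1.83535810e+00]
[ 5.34392123e-01  3.56639360e-01  1.83997448e+00 -4.44089210e-16
  9.44978816e-01 -2.52621725e+00]
  [-0.34554506  0.22112964  1.90128469  0.          1.01917832  1.30623455]
```

Run:
```python
from h import *
from cell import robot
B=np.array([485.2,288.9]);r=tool(np.radians(85.36-90)).as_rotvec()
robot.reach([*B,150],r)
robot.line_to([*B,40],rate=200)
print("hit",robot.line_to([*B,4],rate=60,contact_N=8))
robot.gripper_to(25,f_grip=15)
st=robot.get_state();print(st["t"],st["width"],st["grip_force"],st["tcp_pos"],st["contact_force"])
robot.line_to([*B,120],rate=200)
st=robot.get_state();print(st["t"],st["width"],st["grip_force"],st["contact_force"])
```

```text
hit False
4.175 34.9138161072633 14.999986588954926 [485.27660829 288.93861312   4.03368203] [ 0.09814071 -0.10580187  0.34677227]
4.9083 34.826016349682874 14.999957531690598 [-0.22547717  0.13676974 -0.17275835]
```

```bash
cat >> h.py <<'E'
CY=np.radians(88.78);O=np.array([483.2,-173.7])
def cl(x,y): return O+x*np.array([np.cos(CY),np.sin(CY)])+y*np.array([-np.sin(CY),np.cos(CY)])
E
python3 - <<'E'
from h import *
from cell import robot,eyes
P=cl(171.5,0);r=tool(CY-np.pi/2).as_rotvec()
robot.line_to([*P,120],r,rate=250)
robot.line_to([*P,30],rate=150)
print("hit",robot.line_to([*P,12],rate=25,contact_N=4))
st=robot.get_state();print(st["t"],st["tcp_pos"],st["contact_force"])
robot.gripper_to(60)
robot.line_to([*P,170],rate=200)
print(robot.get_state()["t"])
robot.reach([*cl(-5,0),200],tool(CY+np.pi).as_rotvec())
robot.gripper_to(92)
s=eyes.snapshot("scene");np.save("scene1.npy",s,allow_pickle=True)
t=eyes.snapshot("top")
a=cv2.resize(s["pixels"][215:345,235:365],None,fx=3,fy=3,interpolation=cv2.INTER_CUBIC);b=cv2.resize(t["pixels"][170:300,290:420],None,fx=3,fy=3,interpolation=cv2.INTER_CUBIC)
cv2.imwrite("pics/p1.png",np.hstack([a,b])[:,:,::-1]);print(robot.get_state()["t"])
E
```

```text
hit True
7.675 [486.50535322  -2.25301701  11.91998453] [-0.20292357  0.15843091  5.10409785]
9.1583
11.0167
```

View pics/p1.png

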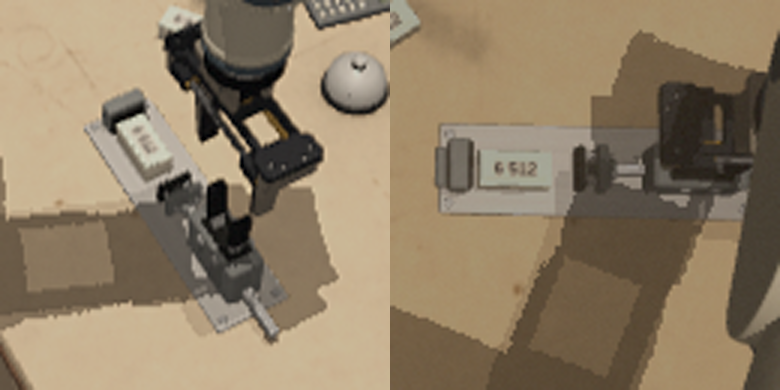

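The picture shows the block flat in line with the clamp, at about (515,168) in the right half, with a small gap to the fixed jaw. The gripper is above the levers. Next I'll lower it, squeeze once and measure the jaw.

```bash
cat >> h.py <<'E'
def jaw(eyes):  # clamp-x of head top (pad front, block edges) from scene depth
    s=eyes.snapshot("scene");a=cloud(s).reshape(-1,3)
    e=np.array([np.cos(CY),np.sin(CY)]);n=np.array([-e[1],e[0]]);d=a[:,:2]-O;x=d@e;y=d@n
    k=(abs(y)<22)&(x>60)&(x<205)
    h=k&(a[:,2]>40.5)&(a[:,2]<54)&(x<150);b=k&(a[:,2]>33)&(a[:,2]<40.3)&(x>120)&(abs(y)<15)
    return dict(head=np.percentile(x[h],[2,98]).round(1) if h.sum()>5 else None,block=np.percentile(x[b],[2,50,98]).round(1) if b.sum()>5 else None,by=np.median(y[b]).round(1)),s
E
python3 - <<'E'
from h import *
from cell import robot,eyes
P=cl(-0.5,0)
robot.line_to([*P,170],rate=150)
j,_=jaw(eyes);print(j)
print("hit",robot.line_to([*P,98],rate=70,contact_N=6))
g=robot.get_state
def show(): st=g();print(round(st["t"],2),round(st["width"],1),round(st["grip_force"],1),st["contact_force"].round(1))
show()
for w in(64,58,50,40):
    robot.gripper_to(w,f_grip=30);show()
j,s=jaw(eyes);print(j)
robot.gripper_to(66);show();print(jaw(eyes)[0])
E
```

```text
{'head': array([ 81.8, 148. ]), 'block': array([138.8, 167.4, 202.7]), 'by': np.float64(0.4)}
hit False
12.59 91.7 0.0 [ 1.  -0.3 -0.1]
13.17 63.9 1.4 [-0.1  2.8  1.3]
13.47 58.4 3.1 [0.5 6.9 3.6]
13.79 50.0 3.7 [0.1 7.  5.2]
14.15 40.3 10.2 [-2.3  7.4 13.5]
{'head': array([ 94.4, 147.6]), 'block': array([123.2, 166.1, 204.3]), 'by': np.float64(1.0)}
14.75 65.7 0.0 [ 1.  -0.2 -0.7]
{'head': array([ 91.2, 148.8]), 'block': array([121.1, 166.2, 203.1]), 'by': np.float64(-0.8)}
```

Run:
```python
from h import *
from cell import robot,eyes
g=robot.get_state
def show(): st=g();print(round(st["t"],2),round(st["width"],1),round(st["grip_force"],1),st["contact_force"].round(1))
robot.line_to([*cl(1.2,0),98],rate=50)
for w in(62,60,57,50,40.3):
    robot.gripper_to(w,f_grip=30);show()
s=eyes.snapshot("scene");t=eyes.snapshot("top");print(jaw(eyes)[0])
robot.gripper_to(66);show();print(jaw(eyes)[0])
a=cv2.resize(s["pixels"][235:325,255:345],None,fx=4.4,fy=4.4,interpolation=cv2.INTER_CUBIC);b=cv2.resize(t["pixels"][190:280,290:380],None,fx=4.4,fy=4.4,interpolation=cv2.INTER_CUBIC)
cv2.imwrite("pics/p2.png",np.hstack([a,b])[:,:,::-1])
```

```text
15.32 62.2 2.5 [-0.4 -5.8  1.8]
15.57 59.6 2.9 [-2.  -4.9  2.3]
15.82 56.9 3.2 [-1.8 -5.6  4.5]
16.14 49.8 3.6 [-1.8 -4.8  4.6]
16.49 40.5 10.5 [-3.5 -3.6 13.3]
{'head': array([107.4, 146. ]), 'block': array([125.3, 164.7, 200.5]), 'by': np.float64(0.4)}
17.19 65.9 0.0 [-0.9  1.1  0.4]
{'head': array([108.5, 149.3]), 'block': array([127.2, 166.7, 203.4]), 'by': np.float64(0.2)}
```

View pics/p2.png

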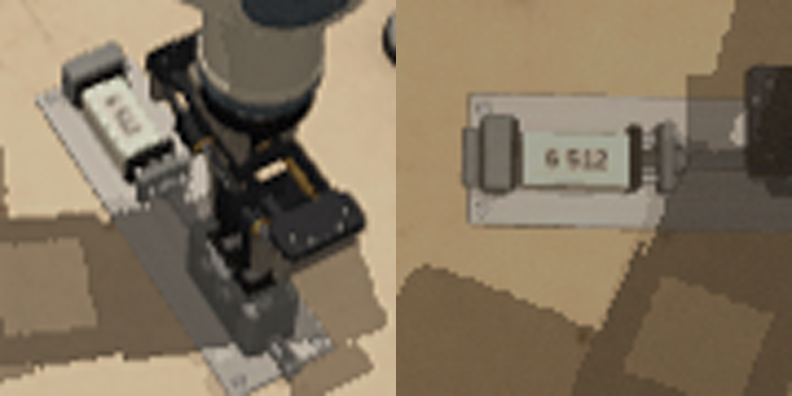

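The picture shows the pad at about (632,160) touching the block end, with its gap (641–658) still open and little or no gap to the fixed jaw. Now I'll do a gradual third squeeze, watching the force.

Run:
```python
from h import *
from cell import robot,eyes
g=robot.get_state
robot.line_to([*cl(0.5,0),98],rate=50)
T=[]
for w in(62,58,55,53,51,49,47,45,43.5,42):
    robot.gripper_to(w,f_grip=30);robot.pause(.1);st=g();j=jaw(eyes)[0]
    print(round(st["t"],2),round(st["width"],1),round(st["grip_force"],1),st["contact_force"].round(1),j["head"][0],j["block"][1])
    if st["grip_force"]>11.5: break
t=eyes.snapshot("top");np.save("t3.npy",t,allow_pickle=True);s=eyes.snapshot("scene")
a=cv2.resize(s["pixels"][235:325,255:345],None,fx=4.4,fy=4.4,interpolation=cv2.INTER_CUBIC);b=cv2.resize(t["pixels"][190:280,290:380],None,fx=4.4,fy=4.4,interpolation=cv2.INTER_CUBIC)
cv2.imwrite("pics/p3.png",np.hstack([a,b])[:,:,::-1])
```

```text
17.87 62.0 2.1 [-0.6 -0.1  2.1] 107.1 163.5
18.29 57.7 1.5 [0.  1.8 0.6] 108.0 168.8
18.7 55.4 1.8 [-0.4  1.3  2. ] 109.1 167.1
19.08 53.3 3.3 [-0.4  3.1  5.1] 108.0 165.8
19.48 50.9 3.9 [-0.4  2.2  5.3] 108.2 164.4
19.87 49.1 4.0 [-0.4  2.   5.6] 110.4 165.0
20.25 47.2 7.9 [0.4 2.8 6.3] 110.2 167.2
20.64 45.3 10.5 [-1.6  2.9  9.1] 114.2 169.1
21.02 43.7 12.6 [-2.1  2.2 11.2] 113.7 168.3
```

View pics/p3.png

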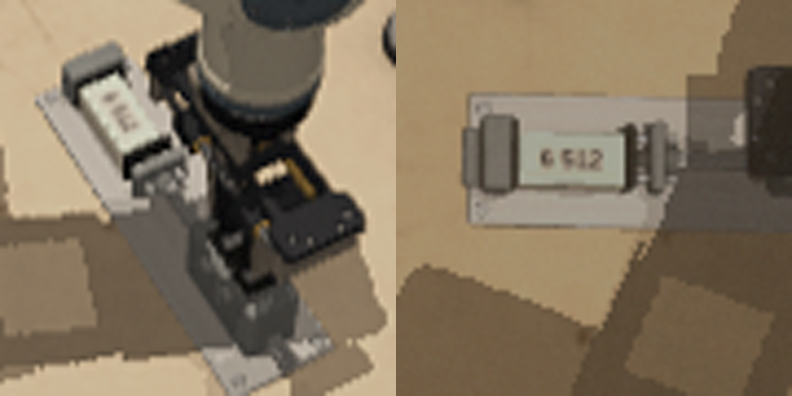

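The gap behind the pad has narrowed a little, from about 17 to 15 px, and the grip is rising (12.6 N). I'll continue gently towards about 16 N.

Run:
```python
from h import *
from cell import robot,eyes
g=robot.get_state
def prof(t):  # columns of brightness across clamp in top view
    v=cv2.cvtColor(t["pixels"],cv2.COLOR_RGB2GRAY)[223:230,425-100:445].mean(0);return v[:40].round().astype(int)
print(prof(np.load("top.npy",allow_pickle=True).item()));print(prof(np.load("t3.npy",allow_pickle=True).item()))
for w in(42.8,42,41.2):
    robot.gripper_to(w,f_grip=24);robot.pause(.1);st=g();t=eyes.snapshot("top")
    print(round(st["t"],2),round(st["width"],1),round(st["grip_force"],1),st["contact_force"].round(1));print(prof(t))
    if st["grip_force"]>15.5: break
b=cv2.resize(t["pixels"][205:250,320:380],None,fx=10,fy=10,interpolation=cv2.INTER_CUBIC)
cv2.imwrite("pics/p4.png",b[:,:,::-1])
```

```text
[150 149 149 149 150 150 150 149 150 149 149 150 149 149 149 150 149 148
 149 149 148 148 148 148 147 127  56  46  49  52  73  83  84  63  58  97
 103  97  77  89]
[146 163 153 128 130 149 145 131 153 137 131 142 164 164 164 164 161  48
  47  58  90  77  59  90 109 107  74  83  82 101 110  77  73  72  73  74
  79  78  76  76]
21.48 42.9 13.6 [-2.1  2.7 11.9]
[146 163 153 127 130 149 145 131 152 137 131 141 164 164 164 164 161  48
  47  58  90  77  57 100 107 103  75  83  82 105 110  77  73  72  73  73
  78  78  77  75]
21.85 42.5 14.7 [-2.4  3.  12.2]
[146 163 153 128 130 149 145 132 152 138 131 141 163 164 163 164 161  47
  48  58  89  71  57 105 108 111  84  84  88 111 110  76  73  72  73  74
  79  78  76  76]
22.22 41.4 15.8 [-2.1  2.3 12.9]
[146 163 154 127 130 149 144 132 152 138 131 142 163 164 164 164 161  46
  48  59  89  63  66 108 106  93  84  85  93 111 111  76  73  73  73  73
  78  78  75  75]
```

View pics/p4.png

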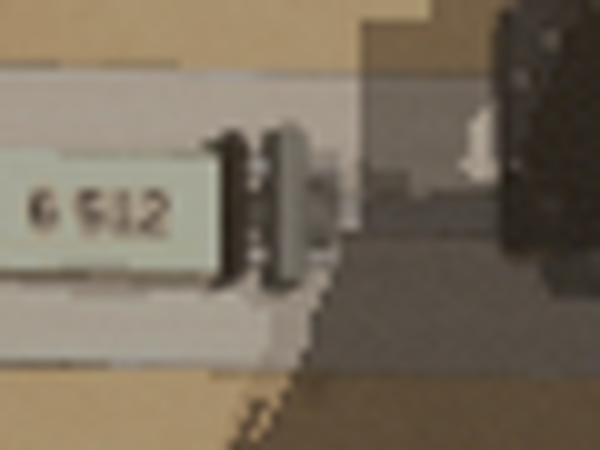

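The picture shows the block staying put at the fixed jaw while the jaw closes in. The pad-front-to-jaw distance (220→285 in this crop, less than at the start) means about 4–5 mm of push-in after the parallax correction, which agrees with 15.8 N. One small step further, then I'll hold and hand in.

Run:
```python
from cell import robot
robot.gripper_to(40.4,f_grip=24);robot.pause(.5);st=robot.get_state()
print(round(st["t"],2),round(st["width"],1),round(st["grip_force"],1),st["contact_force"].round(1))
if 14<st["grip_force"]<20: print(robot.finish_job())
```

```text
22.98 40.5 16.9 [-3.1  3.5 13.8]
the job is handed in; nothing more can be done
None
```

I handed the job in at 23.0 s with the levers still held squeezed at 16.9 N and the block pressed against the fixed jaw; I estimate the pad is about 5 mm in from the camera and grip force, and the judge's verdict was not shown.

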